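# Release the battery case and move the battery to the charging dish

## Task

Slide the thumb latch of the grey battery case sideways so that its sprung cover pops open, then take the battery out and lay it flat, label side up, inside the shallow steel charging dish, with the cover left standing open. Set the battery down rather than dropping it, and do not disturb the motor, screwdriver, hex key set or tape roll lying around.

Things in the scene. Friction and masses are not known exactly. Their poses are not given: they have to be found in the camera images.
- case: Grey plastic battery case, screwed down on the mat, latch side to the robot's right, its place and turn vary. Origin: centre of underside; x from its front (latch side) to its back (hinge), y along its length. Tub 110 (x) x 164 (y) x 46 mm high, walls and floor 5 mm. In front a latch shelf out to x -102, y -40 to +60, top z 42 mm, end stops at y -38 and +58 (top z 49). Shut cover's top: z 57.
- cover (a joint): Cover angle, rad: 0 shut (held there by the latch, within 0.02), 2.5 fully open, leaning far back past upright. Plate 108 x 162 x 7 mm hinged on the case's back edge. Once freed, a spring (about 2 N at the front edge) swings it up and backward in about a second and keeps it open; keep the room above it clear.
- cover_hinge (a point): Middle of the cover's hinge axis, at (60, 0, 50) mm in the case's frame; the axis lies along the case's y.
- cover_front (a point): Middle of the top of the cover's front edge, 115 mm from the hinge axis; moves with the cover. Here a steel strike, 20 mm wide, reaches forward to x = -67 mm of the case, under the latch's tongue; anything above the strike would block the cover.
- latch (a joint): Travel of the black thumb latch, m: 0 home (cover held), 0.024 at its stop; grows toward the case's +y. A spring pushes it home (1.2 N at home, 3.1 N at the stop). It frees the cover at about 0.012: push it to 0.020 or more and hold it until the cover has risen. It springs back when let go, which does not shut the cover.
- thumb_tab (a point): Centre of the top of the latch's upright thumb tab, 16 (case x) x 18 (case y) x 22 mm high; at home at (-89, 8, 74) mm in the case's frame, moves with the latch. Below it, up to z 57 mm, is the latch's slide, 30 mm along y. Push the tab's -y side toward the case's +y, fingertips at about z 60 mm of the case.
- battery: Dark blue drone battery, 0.18 kg, on the case's floor under the cover, label up, its x axis (toward the yellow plug) about along the case's +y. Origin on its underside, z up. The wrapped body, to be gripped, spans x -72 to +6, y -23 to +15, z 0 to 30 mm (78 x 38 x 30 mm); a stiff lead with the plug reaches on to x = +66 mm.
- battery_body (a point): Centre of the battery's wrapped body, at (-33, -4, 15) mm in the battery's frame.
- dish: Shallow steel dish, fixed, 96 (x) x 168 (y) x 18 mm high, walls and floor 4 mm (inside 88 x 160 mm, floor at z = 4 mm), on 4 mm feet. Origin: centre of its underside; y along its length. It is right of the case, nearer the robot or farther off. The battery, 138 mm long with its plug, fits only along the length, either way round.
- motor: Bystander: small black motor, 28 x 62 x 32 mm, on the mat. Origin: underside.
- yellow_driver: Bystander: yellow screwdriver, 134 x 17 x 18 mm, on the mat. Origin: underside.
- hex_keys: Bystander: black folded hex key set, 88 x 23 x 13 mm, on the bench. Origin: underside.
- tape: Bystander: roll of blue tape, 76 x 76 x 19 mm, right of the case, nearer or farther than the dish. Origin: centre of the underside.

How it is judged (in metres and radians):
On the way, in this order (a step that is already met when the one before it is completed fails the run):
1. the latch is slid sideways (10 mm or more) (value of joint latch above 0.01 m), for 0.02 s.
2. the cover has sprung open (past 1.5 rad) (value of joint cover above 1.5 rad), for 0.2 s.
At the end, for the whole second after the job is handed in: The battery lies inside the dish on its floor (its underside less than 10 mm above the dish's underside, centre of its body within the dish's walls), label up within 0.12 rad, at rest (below 0.02 m/s), and the cover stands open (over 1.5 rad) (value of joint cover above 1.5 rad and angle between battery's own z axis and vertical below 0.12 rad and z of battery in the frame of dish between 0 and 0.01 m and x of battery_body in the frame of dish between -0.042 and 0.042 m and y of battery_body in the frame of dish between -0.078 and 0.078 m and linear speed of battery below 0.02 m/s); the robot touches nothing.
It fails at once if the battery is dropped (falls free of the fingers faster than 0.8 m/s, a drop of more than about 3 cm) (contact force between the fingers and battery below 0.1 N and linear speed of battery above 0.8 m/s).
It fails at once if the motor is moved by more than 3 cm (distance of motor from where it was at the start of the episode above 0.03 m).
It fails at once if the yellow screwdriver is moved by more than 3 cm (distance of yellow_driver from where it was at the start of the episode above 0.03 m).
It fails at once if the hex key set is moved by more than 3 cm (distance of hex_keys from where it was at the start of the episode above 0.03 m).
It fails at once if the tape roll is moved by more than 3 cm (distance of tape from where it was at the start of the episode above 0.03 m).
It also fails if it takes over 58 s, if anything falls off the work surface, if the arm or the gripper's body presses on something with over 40 N, if the wrist force passes 120 N, or if a joint passes its speed limit or range.

## Robot

A 6-joint arm with a two-finger parallel gripper is mounted at the origin on a cart in front of the work surface, level with it; the furniture and walls round the work are solid. World frame = base frame: x ahead of the robot, y to its left, z up, the work surface at z = 0. Lengths are in m, angles in degrees, forces in N, time in s.
With the tool pointing down it reaches from about 0.4 to 0.825 m from the base axis. Payload 7 kg.
Tool frame: the origin (TCP) lies between the finger pads; the fingertips stand 19 mm ahead of it and the grasp point (between the pads) is the TCP; z points along the fingers, y is the line along which they close (so a half turn about z gives the same grasp; the last joint's range is limited). The gripper opens to 88 mm and grips with 3 to 60 N. Pads are 19 mm wide; open, the fingers measure 130 mm over their backs; the gripper's body (78 mm by 193 mm) begins 47 mm behind the grasp point.
Start: joints at [92.653, 20.546, 0.682, 0, -70.136, -16.507], TCP at [0.162, 0.655, 0.246] pointing down, gripper open.
Joint ranges: [-176.03, 176.03], [-82.01, 121.73], [-58.28, 71.71], [-173.87, 95.51], [-174.79, -0.11], [-173.66, 173.66]. Speed limits (degrees/s): [136.94, 136.94, 172.46, 180, 180, 180].

## Interface

Orientations are given as [roll, pitch, yaw] about the fixed x, y, z axes, in that order (R = Rz(yaw) Ry(pitch) Rx(roll)).
In Python, from plant import get_obs, snapshot, close_job, spot_in, spot_point gives the robot as it stands.
- The arm moves only by the tool play_rows, never from a script. Its argument "plan" is a list of rows, each a list of 6 numbers: the shift along the tool's x, y, z in cm, then the turn, a rotation vector about the tool's x, y, z in degrees. A call has 1 to 20 rows; each row shifts and turns the commanded pose from where the row before left it, along the tool's axes as they then stand; what a row does not reach is not made up. A row lasts 1/12 s, in which the tool goes at most 41.7 mm and 7.16 degrees, less where a joint would pass 70% of its speed; a pose out of reach is approached as far as the arm can. A call is refused whole if a number of a shift passes 4.17 or a number of a turn 7.16, either way. A call with a gripper value outside its range is refused whole. "grip" is the finger opening in cm, from 0 to 8.76, set as the call begins (left out, the last holds). The fingers move at their own pace and stop on an object; the grip force is fixed at half the most. Time passes only in rows, so rows that do not move let the fingers close. It gives the time, the measured TCP pose, the force, the opening and the grip force at its end, in the units of the state.
- get_obs(): the state, without advancing time (a new reading comes with each control period).
- snapshot(name): name is "scene" or "top" or "wrist"; returns a dict with "frame" (384x512x3 uint8, red, green, blue), "fx", "fy", "cx", "cy" (pixels), "position" and "attitude" of the camera in the world. Camera axes: x right, y down, z forward; pixel columns grow to the right and rows downward; lengths in m; the calibration is good to about 2 mm. A picture is of the moment at which its call begins. There is no depth.
- close_job(): hands the job in; it is judged then, once.
Trained networks look in the newest picture that a camera, given by its name, has taken for a name from the list of things; names that differ only in an ending like _2 or _b are one class to them, and where a whole thing is asked for, a point or a joint stands for the part that bears it (a point fixed in the world has none). Each returns a list of dicts, best first, with "score" (0 to 1); they miss things now and then, are a little off and sometimes report something else, mostly with a low value. They report only what shows in the picture. A call takes as long as a camera call.
- spot_in(camera, thing): "position" ([x, y, z] in m, in world coordinates, good to about 4 mm: the middle of the surface that is visible of it).
- spot_point(camera, thing): "position" ([x, y, z] in m, in world coordinates, good to about 4 mm: a listed point, or the origin of a listed thing).
The state is a dict: "clock": time; "joint_pos": joint angles; "qvel": joint speeds; "tau": joint torques, N m; "tool_pos": TCP position; "orientation": TCP orientation; "force": force on the tool from outside, world axes, zero at the start; "moment": the same for the moment, N m; "opening": finger opening in m; "gripper_force": force on a finger pad.
Only numpy, scipy, OpenCV 4.12 (cv2) and the standard library are available. Lean on these libraries where they do the work, as an engineer would, in place of code of your own. Each camera call takes 0.05 s, during which the arm holds its last target. There are 200 camera calls.

## Working session

There is one attempt and no reset: what is moved stays moved. The work goes in short steps, Python scripts to look and compute and a tool call to move; the robot and the scene stay as the last step left them, time stands still between calls to the robot, and variables do not carry over. Pictures are saved under pics/ and viewed, at most 11 in all, crops included, and the job is handed in when it is done.

Besides the shell and the picture viewer there is one more tool, called after ">>>" as name(argument=value, ...) on one line, values as JSON. play_rows: Moves the arm, as the interface text tells. Its arguments: {"type":"object","properties":{"plan":{"type":"array","items":{"type":"array","items":{"type":"number"}}},"grip":{"type":"number"}},"required":["plan"]}

```bash
mkdir -p pics
cat > h.py <<'E'
import sys; sys.path.insert(0,'.')
from plant import get_obs, snapshot, close_job, spot_in, spot_point
import numpy as np, cv2
def save(s,n): cv2.imwrite('pics/'+n,cv2.cvtColor(s['frame'],cv2.COLOR_RGB2BGR))
E
python3 - <<'E'
from h import *
for c in ['scene','top','wrist']:
    s=snapshot(c); 
    if c!='wrist': save(s,c+'0.png')
    print(c,s['fx'],s['cx'],s['cy'],np.round(s['position'],3),s['attitude'])
    for t in ['case','cover_hinge','cover_front','thumb_tab','dish','motor','yellow_driver','hex_keys','tape']:
        for r in spot_point(c,t)[:2]: print(c,t,round(r['score'],2),np.round(r['position'],3))
print(get_obs())
E
```

```text
scene 479.2878808314912 255.66367191643315 189.40713160163207 [0.069 0.484 0.698] [-132.22433375   -0.68143569 -142.89451848]
scene case 0.62 [0.436 0.051 0.002]
scene cover_hinge 0.72 [0.431 0.108 0.053]
scene cover_front 0.63 [ 0.443 -0.003  0.06 ]
scene thumb_tab 0.82 [ 0.445 -0.043  0.078]
scene dish 0.71 [ 0.413 -0.23   0.003]
scene motor 0.68 [ 0.503 -0.129 -0.001]
scene motor 0.68 [0.438 0.052 0.004]
scene yellow_driver 0.77 [ 0.338 -0.165  0.006]
scene hex_keys 0.96 [0.336 0.153 0.002]
scene hex_keys 0.47 [0.433 0.108 0.052]
scene tape 0.7 [ 0.593 -0.226 -0.001]
top 353.71583768826326 262.66039384269453 192.4907451108395 [ 0.305 -0.054  0.904] [-170.13121655    0.36049569  -88.95717112]
top case 0.9 [0.442 0.051 0.005]
top cover_hinge 0.73 [0.431 0.109 0.052]
top cover_front 0.55 [ 0.444 -0.008  0.056]
top thumb_tab 0.57 [ 0.443 -0.039  0.078]
top dish 0.71 [ 0.415 -0.226  0.003]
top motor 0.51 [ 0.5   -0.128  0.005]
top motor 0.37 [ 0.416 -0.226  0.003]
top yellow_driver 0.78 [ 0.336 -0.166 -0.001]
top yellow_driver 0.25 [0.334 0.154 0.004]
top hex_keys 0.61 [0.336 0.154 0.0
[... 183 characters left out ...]
72818913e-02 -1.03821879e+02]
{'clock': 1.5, 'joint_pos': array([ 9.26524528e+01,  2.05465626e+01,  6.83302883e-01, -9.35143542e-04,
       -7.01361737e+01, -1.65070292e+01]), 'qvel': array([-0.0096272 ,  0.02823154, -0.05782349, -0.03319744,  0.09826214,
       -0.08530655]), 'tau': array([ 8.22544848e-06, -5.82374275e+01,  2.93306619e+01,  7.00256914e+00,
        1.25178957e-02, -1.86945431e-05]), 'tool_pos': array([0.16163988, 0.65534621, 0.24556624]), 'orientation': array([-1.79999707e+02,  1.00425676e-03, -1.38548941e+01]), 'force': array([-0.56246538,  0.24045648,  0.47680454]), 'moment': array([0.02707054, 0.01118393, 0.02342001]), 'gripper_force': 0.0, 'opening': 0.08754895380466815}
```

View pics/top0.png

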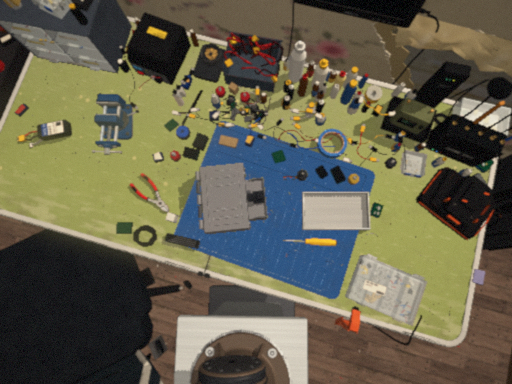

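View pics/scene0.png

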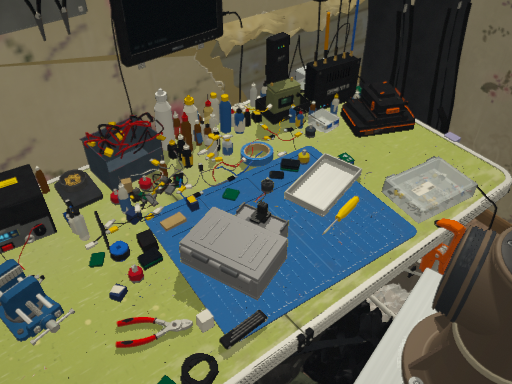

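The top view shows the case at (225,197) with its latch at (257,197) facing −y. The dish is at (335,210), motor (302,175), driver (312,241), tape (331,142) and hex keys (182,240). In the scene view the latch tab stands at (264,212). The spotted points agree with both pictures, so I'll fit the case pose next.

```bash
cat >> h.py <<'E'
C={'case':(0,0,0),'cover_hinge':(60,0,50),'cover_front':(-55,0,57),'thumb_tab':(-89,8,74)}
def fit(P,W):
    P=np.array(P,float)/1000;W=np.array(W);a=P[:,:2]-P[:,:2].mean(0);b=W[:,:2]-W[:,:2].mean(0)
    th=np.arctan2((a[:,0]*b[:,1]-a[:,1]*b[:,0]).sum(),(a*b).sum())
    R=np.array([[np.cos(th),-np.sin(th)],[np.sin(th),np.cos(th)]])
    return th,R,W[:,:2].mean(0)-R@P[:,:2].mean(0)
def go(target,yaw=None):
    o=get_obs();d=(np.array(target)-o['tool_pos'])*100
    y=np.radians(o['orientation'][2] if yaw is None else yaw);c,s=np.cos(y),np.sin(y)
    return np.round([c*d[0]+s*d[1],s*d[0]-c*d[1],-d[2]],2)
E
cat > casefit.py <<'E'
from h import *
P=[];W=[]
for c in ['scene','top']:
  for k in range(3):
    snapshot(c)
    for t in C:
        r=spot_point(c,t)
        if r and r[0]['score']>.4: P.append(C[t]);W.append(r[0]['position'])
th,R,t=fit(P,W);W=np.array(W);print(np.degrees(th),t,len(P))
print(np.round((W[:,:2]-((np.array(P)/1000)[:,:2]@R.T+t))*1000,1).tolist())
for n,q in [('tab',(-.089,.008)),('approach',(-.092,-.031)),('end',(-.092,-.004))]: print(n,R@np.array(q)+t)
E
python3 casefit.py
```

```text
96.70830436541345 [0.43899153 0.04806486] 24
[[-0.6, 3.4], [-1.5, -0.8], [-1.6, 4.1], [2.3, -0.9], [-0.5, 5.6], [1.5, -0.6], [-1.9, 3.1], [-0.1, -1.5], [-2.4, 2.3], [0.5, 0.4], [-1.9, 4.8], [1.3, 2.5], [1.7, 3.6], [-1.5, -1.7], [-0.5, -1.7], [1.1, 5.7], [0.5, 3.6], [-3.5, 0.6], [-3.3, 2.2], [0.1, 5.4], [1.1, 6.0], [10.8, -55.7], [-2.3, 1.4], [0.9, 8.2]]
tab [ 0.44144281 -0.04126034]
approach [ 0.48052625 -0.03968403]
end [ 0.4537111  -0.04283803]
```

>>> play_rows(plan=[[0,0,0,0,0,7.1],[0,0,0,0,0,7.1],[0,0,0,0,0,7.1],[0,0,0,0,0,7.1],[0,0,0,0,0,7.1],[0,0,0,0,0,7.1],[0,0,0,0,0,7.1],[0,0,0,0,0,7.1],[0,0,0,0,0,7.1],[0,0,0,0,0,7.1],[0,0,0,0,0,0],[0,0,0,0,0,0]], grip=0)

```text
clock: 4.0
tool_pos: [0.1617, 0.6553, 0.2456]
orientation: [-180.0, 0.0, -84.6]
force: [-0.1, 0.7, -0.2]
opening: 0.0133
gripper_force: 0.0
```

>>> play_rows(plan=[[3.6,-1.27,0,0,0,0],[3.6,-1.27,0,0,0,0],[3.6,-1.27,0,0,0,0],[3.6,-1.27,0,0,0,0],[3.6,-1.27,0,0,0,0],[3.6,-1.27,0,0,0,0],[3.6,-1.27,0,0,0,0],[3.6,-1.27,0,0,0,0],[3.6,-1.27,0,0,0,0],[3.6,-1.27,0,0,0,0],[3.6,-1.27,0,0,0,0],[3.6,-1.27,0,0,0,0],[3.6,-1.27,0,0,0,0],[3.6,-1.27,0,0,0,0],[3.6,-1.27,0,0,0,0],[3.6,-1.27,0,0,0,0],[3.6,-1.27,0,0,0,0],[3.6,-1.27,0,0,0,0],[3.6,-1.27,0,0,0,0],[3.6,-1.27,0,0,0,0]], grip=0)

```text
clock: 5.67
tool_pos: [0.4797, -0.041, 0.246]
orientation: [-179.9, 0.0, -84.6]
force: [1.0, 1.7, 0.5]
opening: 0.0001
gripper_force: 0.0
```

Run:
```python
from h import *
s=snapshot('wrist');save(s,'w1.png');print(s['position'])
for t in ['thumb_tab','cover_front','case']: 
  for r in spot_point('wrist',t)[:2]: print(t,round(r['score'],2),np.round(r['position'],3))
print(get_obs()['tool_pos'])
```

```text
[ 0.48672401 -0.10760719  0.38487794]
cover_front 0.58 [ 0.452 -0.006  0.058]
[ 0.47920862 -0.04023804  0.24529027]
```

View pics/w1.png

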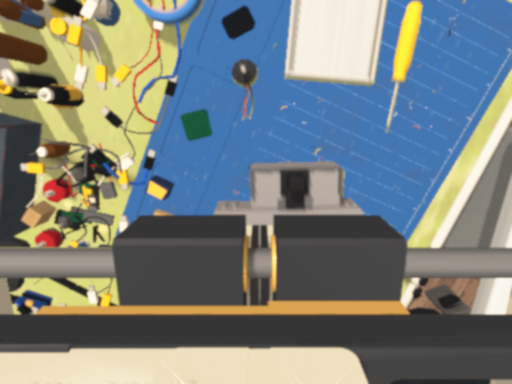

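The wrist view shows the tab at about (296,180) and the closed fingers at (260,265). I'll check the tab's position by back-projecting it.

```bash
cat >> h.py <<'E'
from scipy.spatial.transform import Rotation as Ro
def ray(s,u,v,z):
    d=Ro.from_euler('xyz',s['attitude'],degrees=True).apply([(u-s['cx'])/s['fx'],(v-s['cy'])/s['fy'],1]);p=np.array(s['position'])
    return p+d*(z-p[2])/d[2]
E
python3 - <<'E'
from h import *
s=snapshot('wrist')
for n,u,v,z in [('tabtop?',296,178,.074),('tab mid',296,187,.068),('shelfL stop top',253,165,.049),('R',340,165,.049)]: print(n,ray(s,u,v,z))
im=cv2.resize(s['frame'][130:230,210:380],None,fx=4,fy=4,interpolation=cv2.INTER_CUBIC)
cv2.imwrite('pics/w1c.png',im[:,:,::-1])
E
```

```text
tabtop? [ 0.44389976 -0.04533234  0.074     ]
tab mid [ 0.4419706  -0.03488639  0.068     ]
shelfL stop top [ 0.48741654 -0.05019644  0.049     ]
R [ 0.39585817 -0.05849681  0.049     ]
```

View pics/w1c.png

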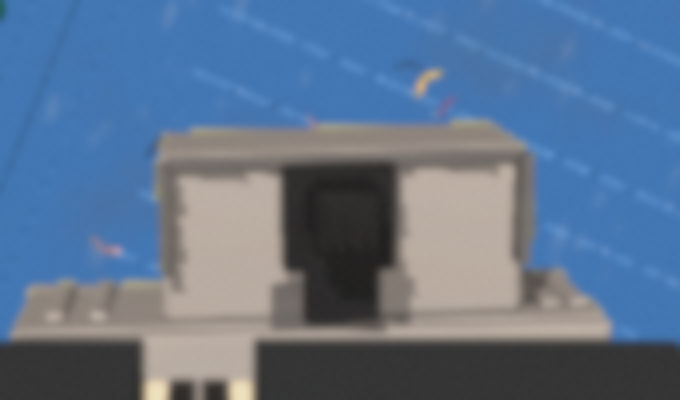

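>>> play_rows(plan=[[0,0,3,0,0,0],[0,0,3,0,0,0],[0,0,3,0,0,0],[0,0,3,0,0,0],[0,0,2,0,0,0],[0,0,1,0,0,0],[0,0,0.8,0,0,0],[0,0,0.5,0,0,0],[0,0,0,0,0,0],[0,0,0,0,0,0]])

```text
clock: 6.75
tool_pos: [0.4796, -0.0384, 0.0831]
orientation: [-180.0, 0.0, -84.8]
force: [-0.4, -0.1, 0.0]
opening: 0.0004
gripper_force: 0.0
```

>>> play_rows(plan=[[0,0.4,0,0,0,0],[0,0.4,0,0,0,0],[0,0.4,0,0,0,0],[0,0.4,0,0,0,0],[0,0.4,0,0,0,0],[0,0.4,0,0,0,0],[0,0.3,0,0,0,0],[0,0,0,0,0,0],[0,0,0,0,0,0]])

```text
clock: 7.5
tool_pos: [0.4524, -0.0413, 0.0828]
orientation: [-180.0, 0.0, -84.8]
force: [2.8, -1.5, 1.8]
opening: 0.0003
gripper_force: 1.1
```

>>> play_rows(plan=[[0,0.1,0,0,0,0],[0,0,0,0,0,0],[0,0,0,0,0,0],[0,0,0,0,0,0],[0,0,0,0,0,0],[0,0,0,0,0,0],[0,0,0,0,0,0],[0,0,0,0,0,0],[0,0,0,0,0,0],[0,0,0,0,0,0],[0,0,0,0,0,0],[0,0,0,0,0,0]])

```text
clock: 8.5
tool_pos: [0.4514, -0.0414, 0.0826]
orientation: [-180.0, 0.0, -84.9]
force: [2.4, 0.0, 2.6]
opening: 0.0007
gripper_force: 1.4
```

Run:
```python
from h import *
print(get_obs()['force'])
s=snapshot('scene');t=snapshot('top')
im=np.hstack([cv2.resize(s['frame'][150:320,150:390],(400,283)),cv2.resize(t['frame'][130:270,170:368],(400,283))])
cv2.imwrite('pics/open.png',im[:,:,::-1])
for c in ['scene','top']:
  for n in ['cover_front','cover_hinge','battery','battery_body']:
    for r in spot_point(c,n)[:1]: print(c,n,round(r['score'],2),np.round(r['position'],3))
```

```text
[2.42101901 0.02142028 2.56055329]
scene cover_front 0.89 [0.418 0.209 0.117]
scene cover_hinge 0.74 [0.43  0.108 0.052]
scene battery 0.74 [0.441 0.044 0.009]
scene battery_body 0.62 [0.472 0.058 0.022]
top cover_front 0.65 [0.44  0.051 0.005]
top cover_hinge 0.94 [0.428 0.108 0.054]
top battery 0.67 [0.437 0.052 0.011]
top battery_body 0.82 [0.471 0.056 0.026]
```

View pics/open.png

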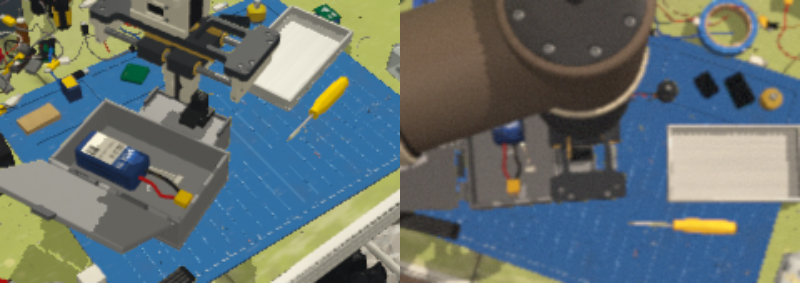

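>>> play_rows(plan=[[0,-1,0,0,0,0],[0,-1.2,0,0,0,0],[0,-1.2,0,0,0,0],[0,0,-2,0,0,0],[0,0,-3.5,0,0,0],[0,0,-3.5,0,0,0],[0,0,-3.5,0,0,0],[0,0,-4,0,0,0]])

```text
clock: 9.67
tool_pos: [0.4844, -0.0387, 0.2479]
orientation: [179.8, -0.0, -84.9]
force: [1.3, 0.9, -0.6]
opening: 0.0003
gripper_force: 0.0
```

>>> play_rows(plan=[[-0.7,0.2,0,0,0,7],[-0.7,0.2,0,0,0,7],[-0.7,0,0,0,0,7],[-0.7,0,0,0,0,7],[0,0,0,0,0,7],[0,0,0,0,0,7],[0,0,0,0,0,7],[0,0,0,0,0,7],[0,0,0,0,0,7],[0,0,0,0,0,7],[0,0,0,0,0,7],[0,0,0,0,0,7],[0,0,0,0,0,5.6],[0,0,0,0,0,0],[0,0,0,0,0,0]], grip=5)

```text
clock: 10.92
tool_pos: [0.4838, -0.011, 0.247]
orientation: [-180.0, -0.1, -174.3]
force: [-0.9, -0.1, -0.6]
opening: 0.0501
gripper_force: 0.0
```

Run:
```python
from h import *
print(get_obs()['tool_pos'],get_obs()['orientation'])
s=snapshot('wrist');save(s,'w2.png')
for c in ['wrist','scene','top']:
  for k in range(3):
   if c!='wrist' or k: snapshot(c)
   for n in ['battery','battery_body','dish']:
    for r in spot_point(c,n)[:1]: print(c,n,round(r['score'],2),np.round(r['position'],3))
```

```text
[ 0.48383123 -0.01103332  0.24704031] [-1.79983767e+02 -1.02491339e-01 -1.74288286e+02]
wrist battery 0.76 [0.443 0.05  0.015]
wrist battery_body 0.75 [0.473 0.054 0.02 ]
wrist battery 0.62 [0.44  0.049 0.008]
wrist battery_body 0.96 [0.477 0.052 0.022]
wrist dish 0.64 [ 0.415 -0.229  0.002]
wrist battery 0.73 [0.438 0.049 0.012]
wrist battery_body 0.64 [0.474 0.054 0.022]
wrist dish 0.83 [ 0.412 -0.228  0.005]
scene battery 0.87 [0.442 0.043 0.007]
scene battery_body 0.86 [0.471 0.057 0.024]
scene dish 0.56 [ 0.412 -0.229  0.005]
scene battery_body 0.97 [0.471 0.058 0.024]
scene dish 0.9 [ 0.411 -0.23   0.005]
scene battery 0.6 [0.438 0.044 0.009]
scene battery_body 0.71 [0.471 0.056 0.025]
scene dish 0.97 [ 0.413 -0.229  0.004]
top battery 0.8 [0.442 0.05  0.011]
top battery_body 0.92 [0.472 0.057 0.025]
top dish 0.69 [ 0.416 -0.225  0.005]
top battery 0.57 [0.438 0.051 0.012]
top battery_body 0.95 [0.472 0.058 0.025]
top dish 0.64 [ 0.414 -0.229  0.003]
top battery 0.95 [0.44  0.051 0.011]
top dish 0.84 [ 0.416 -0.228  0.005]
```

View pics/w2.png

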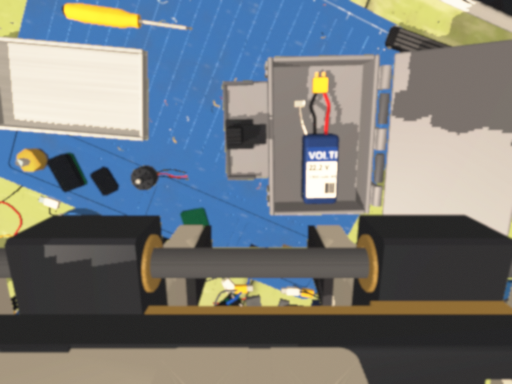

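Wrist view: the battery body spans about (303–338, 135–202) inside the tub (about 275–365 wide), with gaps of ~25 px on either side. The cover stands open on the right. I'll get the centre and tub walls by ray.

Run:
```python
from h import *
s=snapshot('wrist')
for u,v,z in [(303,136,.035),(338,135,.035),(338,200,.035),(304,202,.035),(272,58,.046),(378,56,.046),(380,212,.046),(270,214,.046)]: print(u,v,ray(s,u,v,z))
im=cv2.resize(s['frame'][110:225,260:390],None,fx=5,fy=5,interpolation=cv2.INTER_CUBIC)
cv2.imwrite('pics/w2c.png',im[:,:,::-1])
```

```text
303 136 [0.43953259 0.03340314 0.035     ]
338 135 [0.43479461 0.07097173 0.035     ]
338 200 [0.50707141 0.08257536 0.035     ]
304 202 [0.5131733  0.04431246 0.035     ]
272 58 [ 0.36628836 -0.00870516  0.046     ]
378 56 [0.35425368 0.09534505 0.046     ]
380 212 [0.51348266 0.12830346 0.046     ]
270 214 [0.52767445 0.00644992 0.046     ]
```

View pics/w2c.png

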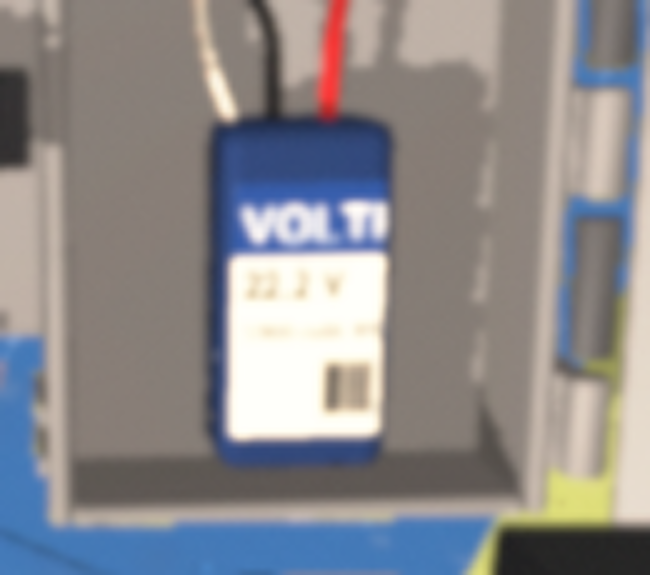

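>>> play_rows(plan=[[0.35,3.4,0,0,0,-1.3],[0,3.45,0,0,0,0],[0,0,4,0,0,0],[0,0,4,0,0,0],[0,0,4,0,0,0],[0,0,3,0,0,0],[0,0,0,0,0,0],[0,0,0,0,0,0]], grip=4.8)

```text
clock: 13.43
tool_pos: [0.4723, 0.0564, 0.097]
orientation: [-179.9, -0.2, -173.1]
force: [1.1, -0.9, 0.4]
opening: 0.0484
gripper_force: 0.0
```

Run:
```python
from h import *
print(get_obs()['tool_pos'],get_obs()['orientation'],get_obs()['opening'])
s=snapshot('wrist');save(s,'w3.png')
B=[]
for c in ['wrist','scene','top']:
  for k in range(3):
   snapshot(c)
   for n in ['battery_body']:
    for r in spot_point(c,n)[:1]: print(c,n,round(r['score'],2),np.round(r['position'],4))
```

```text
[0.47234145 0.05636682 0.09701486] [-179.89675823   -0.1841799  -173.13202105] 0.048394894255747875
wrist battery_body 0.9 [0.4738 0.0523 0.0213]
wrist battery_body 0.63 [0.4748 0.0544 0.0247]
scene battery_body 0.71 [0.4714 0.0563 0.0248]
scene battery_body 0.65 [0.4726 0.0569 0.0249]
scene battery_body 0.98 [0.4723 0.059  0.0233]
top battery_body 0.64 [0.4714 0.0596 0.0264]
top battery_body 0.92 [0.4708 0.0586 0.0255]
top battery_body 0.63 [0.4713 0.0571 0.0249]
```

View pics/w3.png

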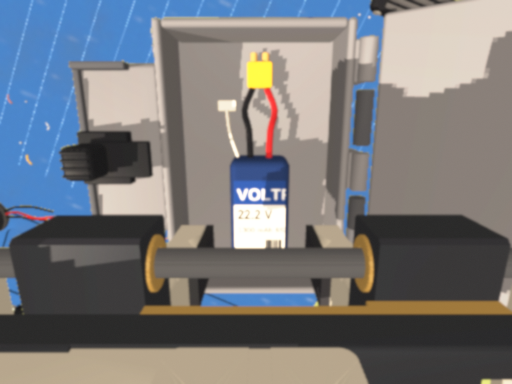

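The battery (231–288 px, centre 259) sits midway between the fingers, and the tub walls at 163 and 352 clear them. I'll descend.

>>> play_rows(plan=[[0,0,1.2,0,0,0],[0,0,1.2,0,0,0],[0,0,1,0,0,0],[0,0,1,0,0,0],[0,0,0.7,0,0,0],[0,0,0.5,0,0,0],[0,0,0,0,0,0],[0,0,0,0,0,0]])

```text
clock: 15.05
tool_pos: [0.4729, 0.0568, 0.0415]
orientation: [-180.0, -0.0, -173.1]
force: [0.5, 0.9, -0.5]
opening: 0.0478
gripper_force: 0.0
```

>>> play_rows(plan=[[0,0,0,0,0,0],[0,0,0,0,0,0],[0,0,0,0,0,0],[0,0,0,0,0,0],[0,0,0,0,0,0],[0,0,0,0,0,0],[0,0,0,0,0,0],[0,0,0,0,0,0]], grip=2.5)

```text
clock: 15.72
tool_pos: [0.4732, 0.057, 0.0421]
orientation: [180.0, 0.0, -173.1]
force: [-1.5, -0.2, 5.7]
opening: 0.0381
gripper_force: 30.0
```

>>> play_rows(plan=[[0,0,-0.5,0,0,0],[0,0,-1,0,0,0],[0,0,-1.5,0,0,0],[0,0,-2,0,0,0],[0,0,-2.5,0,0,0],[0,0,-2.5,0,0,0],[0,0,-2.5,0,0,0],[0,0,-2,0,0,0],[0,0,0,0,0,0]])

```text
clock: 16.47
tool_pos: [0.4747, 0.0575, 0.1908]
orientation: [179.9, 0.4, -173.1]
force: [1.4, 0.9, -1.6]
opening: 0.0374
gripper_force: 30.0
```

Run:
```python
from h import *
s=snapshot('top');f=s['frame']
x0,y0=280,170
g=cv2.cvtColor(f,cv2.COLOR_RGB2HSV)[y0:260,x0:395]
m=((g[...,1]<60)&(g[...,2]>110)).astype(np.uint8)
n,l,st,_=cv2.connectedComponentsWithStats(m);k=1+st[1:,4].argmax();print(st[k])
r=cv2.minAreaRect(np.argwhere(l==k)[:,::-1].astype(np.float32));p=cv2.boxPoints(r)+[x0,y0]
W=np.array([ray(s,u,v,.02) for u,v in p]);print(np.round(W,4),W.mean(0))
for i in range(2): d=W[i+1]-W[i];print(np.linalg.norm(d),np.degrees(np.arctan2(d[1],d[0])))
o=get_obs();print(o['tool_pos'],o['joint_pos'])
D=[]
for c in ['scene','top']:
  for i in range(3):
    snapshot(c)
    for q in spot_point(c,'dish')[:1]: D.append(q['position'])
    for q in spot_point(c,'battery_body')[:1]: print(c,np.round(q['position'],4),q['score'])
print(np.round(D,3))
im=cv2.resize(f[160:270,270:400],(780,600));cv2.imwrite('pics/dish.png',im[:,:,::-1])
```

```text
[  22   21   69   39 2612]
[[ 0.464  -0.1455  0.02  ]
 [ 0.4669 -0.3176  0.02  ]
 [ 0.3709 -0.3144  0.02  ]
 [ 0.3679 -0.1455  0.02  ]] [ 0.41741294 -0.23074804  0.02      ]
0.17209907690609605 -89.02145131592192
0.09608880404570726 178.0710104142782
[0.47373542 0.05729142 0.18867616] [ 3.05986914e+01  4.34714460e+00 -2.84285006e+01  5.29717011e-03
 -5.69804724e+01 -1.13751304e+02]
scene [0.4729 0.0577 0.1717] 0.57
scene [0.4713 0.0571 0.1671] 0.97
scene [0.4698 0.0579 0.1649] 0.64
top [0.4699 0.0573 0.17  ] 0.87
top [0.4694 0.0583 0.1701] 0.79
top [0.4719 0.0581 0.1719] 0.59
[[ 0.411 -0.23  -0.   ]
 [ 0.412 -0.229  0.002]
 [ 0.412 -0.229  0.003]
 [ 0.418 -0.228  0.003]
 [ 0.418 -0.229  0.002]
 [ 0.416 -0.229  0.003]]
```

View pics/dish.png

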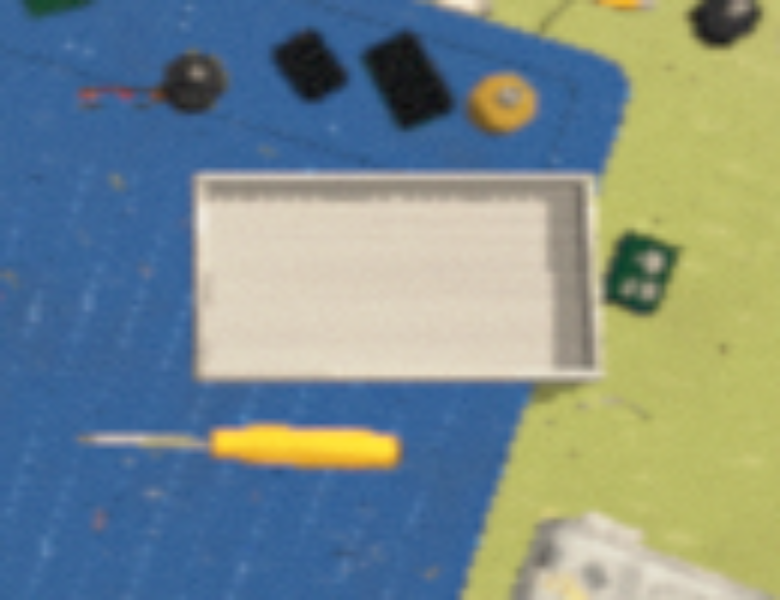

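>>> play_rows(plan=[[0.89,-2.46,0,0,0,0],[0.89,-2.46,0,0,0,0],[0.89,-2.46,0,0,0,0],[0.89,-2.46,0,0,0,0],[0.89,-2.46,0,0,0,0],[0.89,-2.46,0,0,0,0],[0.89,-2.46,0,0,0,0],[0.89,-2.46,0,0,0,0],[0.89,-2.46,0,0,0,0],[0.89,-2.46,0,0,0,0]])

```text
clock: 18.25
tool_pos: [0.4135, -0.1992, 0.1868]
orientation: [-180.0, 0.0, -173.1]
force: [0.1, 0.2, -1.1]
opening: 0.0378
gripper_force: 30.0
```

>>> play_rows(plan=[[0,0,0,0,0,-4],[0,0,0,0,0,-5],[0,0,0,0,0,-5],[0,0,0,0,0,-5],[0,0,0,0,0,-5],[0,0,0,0,0,-5],[0,0,0,0,0,-5],[0,0,0,0,0,-5],[0,0,0,0,0,-5],[0,0,0,0,0,-5],[0,0,0,0,0,-5],[0,0,0,0,0,-5],[0,0,0,0,0,-5],[0,0,0,0,0,-5],[0,0,0,0,0,-5],[0,0,0,0,0,-5],[0,0,0,0,0,-5],[0,0,0,0,0,0],[0,0,0,0,0,0]])

```text
clock: 19.83
tool_pos: [0.4138, -0.198, 0.1866]
orientation: [-180.0, 0.0, -89.3]
force: [0.7, 0.2, -1.9]
opening: 0.0377
gripper_force: 30.0
```

Run:
```python
from h import *
o=get_obs();print(o['tool_pos'],o['orientation'],o['opening'])
for c in ['wrist','scene','top']:
  s=snapshot(c)
  if c=='wrist': save(s,'w4.png')
  for n in ['battery_body','battery','dish']:
    for q in spot_point(c,n)[:1]: print(c,n,np.round(q['position'],4),q['score'])
print(go([.415,-.198,.10]))
```

```text
[ 0.41384811 -0.19802356  0.18661214] [-1.79994123e+02  4.60297277e-04 -8.93078365e+01] 0.03766199153298359
wrist battery_body [ 0.4134 -0.1981  0.1664] 0.77
wrist battery [ 0.4173 -0.2309  0.1572] 0.9
wrist dish [ 0.4157 -0.23    0.003 ] 0.83
scene battery_body [ 0.4093 -0.1963  0.1668] 0.64
scene battery [ 0.4187 -0.2338  0.151 ] 0.72
scene dish [ 0.4135 -0.2292  0.0029] 0.58
top battery_body [ 0.4131 -0.197   0.1711] 0.6
top dish [ 0.4154 -0.2285  0.0049] 0.9
[-0.   -0.11  8.65]
```

View pics/w4.png

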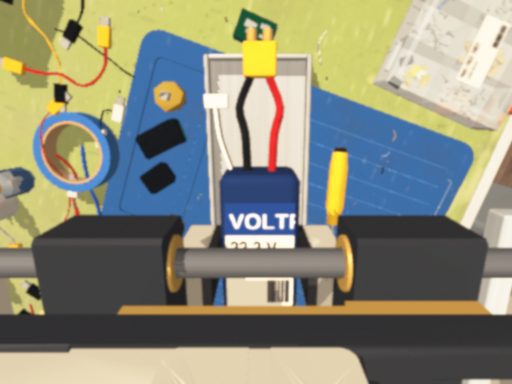

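Wrist view: the battery is held level over the dish (dish edges at u≈207–310, plug at (260,58)), aligned along its length. I'll lower it.

>>> play_rows(plan=[[0,-0.1,2,0,0,0],[0,0,3,0,0,0],[0,0,3,0,0,0],[0,0,2.5,0,0,0],[0,0,1.5,0,0,0],[0,0,1,0,0,0],[0,0,0.5,0,0,0],[0,0,0,0,0,0],[0,0,0,0,0,0],[0,0,0,0,0,0]])

```text
clock: 21.27
tool_pos: [0.4155, -0.1981, 0.0523]
orientation: [-179.9, -0.0, -89.1]
force: [-0.4, -0.6, -0.9]
opening: 0.0378
gripper_force: 30.0
```

>>> play_rows(plan=[[0,0,0.2,0,0,0],[0,0,0.2,0,0,0],[0,0,0.2,0,0,0],[0,0,0.1,0,0,0],[0,0,0,0,0,0],[0,0,0,0,0,0]])

```text
clock: 21.77
tool_pos: [0.4148, -0.198, 0.0445]
orientation: [180.0, -0.0, -89.2]
force: [0.7, -1.0, -0.5]
opening: 0.0381
gripper_force: 30.0
```

>>> play_rows(plan=[[0,0,0.1,0,0,0],[0,0,0.1,0,0,0],[0,0,0,0,0,0],[0,0,0,0,0,0]])

```text
clock: 22.1
tool_pos: [0.4148, -0.198, 0.0425]
orientation: [180.0, 0.0, -89.2]
force: [0.1, -0.7, -2.2]
opening: 0.0378
gripper_force: 30.0
```

>>> play_rows(plan=[[0,0,0.1,0,0,0],[0,0,0,0,0,0],[0,0,0,0,0,0]])

```text
clock: 22.35
tool_pos: [0.4148, -0.198, 0.0415]
orientation: [180.0, -0.0, -89.2]
force: [-0.2, -0.9, -1.8]
opening: 0.0378
gripper_force: 30.0
```

>>> play_rows(plan=[[0,0,0.1,0,0,0],[0,0,0,0,0,0],[0,0,0,0,0,0]])

```text
clock: 22.6
tool_pos: [0.415, -0.198, 0.041]
orientation: [-180.0, -0.0, -89.1]
force: [-2.7, 1.5, 7.2]
opening: 0.0376
gripper_force: 30.0
```

Contact shows as +7 N upward. Next I'll release with a small opening and rise.

>>> play_rows(plan=[[0,0,0,0,0,0],[0,0,0,0,0,0],[0,0,0,0,0,0],[0,0,0,0,0,0],[0,0,0,0,0,0],[0,0,0,0,0,0]], grip=4.4)

```text
clock: 23.1
tool_pos: [0.4149, -0.198, 0.0405]
orientation: [180.0, -0.0, -89.2]
force: [0.6, -0.3, 0.3]
opening: 0.044
gripper_force: 0.0
```

>>> play_rows(plan=[[0,0,-0.5,0,0,0],[0,0,-1,0,0,0],[0,0,-2,0,0,0],[0,0,-3,0,0,0],[0,0,-3,0,0,0],[0,0,-3,0,0,0],[0,0,-3,0,0,0],[0,0,0,0,0,0],[0,0,0,0,0,0]])

```text
clock: 23.85
tool_pos: [0.4158, -0.1981, 0.1977]
orientation: [-179.7, -0.0, -89.2]
force: [-0.1, -0.3, 0.7]
opening: 0.0441
gripper_force: 0.0
```

Run:
```python
from h import *
s=snapshot('wrist');t=snapshot('scene')
im=np.hstack([cv2.resize(s['frame'],(400,300)),cv2.resize(t['frame'],(400,300))]);cv2.imwrite('pics/end.png',im[:,:,::-1])
for c in ['wrist','scene']:
  for n in ['battery_body','battery','dish','cover_front','tape','motor','yellow_driver','hex_keys']:
    for q in spot_point(c,n)[:1]: print(c,n,np.round(q['position'],4),round(q['score'],2))
```

```text
wrist battery_body [ 0.4197 -0.2009  0.021 ] 0.76
wrist battery [ 0.4202 -0.2289  0.0106] 0.93
wrist dish [ 0.4183 -0.229   0.0034] 0.56
wrist motor [ 0.4985 -0.1315  0.0073] 0.6
wrist yellow_driver [ 0.339  -0.1641  0.0072] 0.6
scene battery_body [ 0.4136 -0.1977  0.0222] 0.78
scene battery [ 0.4189 -0.234   0.0041] 0.9
scene dish [ 0.4138 -0.2291  0.0041] 0.87
scene cover_front [0.4193 0.2045 0.1182] 0.96
scene tape [ 0.5912 -0.2238 -0.0024] 0.96
scene motor [ 0.5019 -0.13    0.0041] 0.65
scene yellow_driver [ 0.3375 -0.1648  0.0023] 0.54
scene hex_keys [0.3364 0.1536 0.0008] 0.86
```

View pics/end.png

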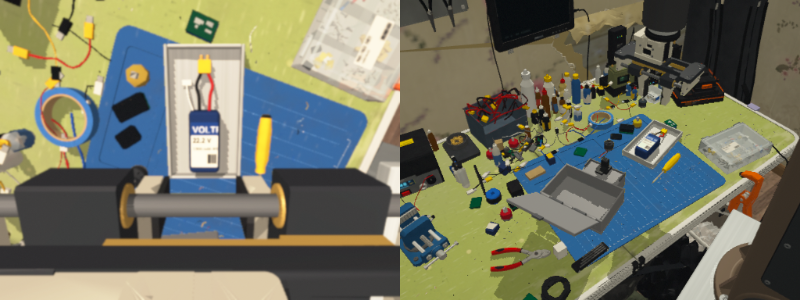

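The battery lies flat, label up, in the dish (left half: body around (206,140), plug at (205,64)). The right half shows the cover still open and the bystanders where they were. I'm handing it in.

```bash
python3 -c "
from h import *
print(close_job())"
```

```text
the job is handed in; nothing more can be done
None
```

I handed the job in at about 24 s: the battery lies flat, label up, in the dish, the cover stands open, and the motor, screwdriver, hex keys and tape are where they were; the hand-in gave no verdict.

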